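# Empty the end-cap catch tray into the open tote

### The arm

A 7-joint arm with a two-finger parallel gripper is mounted at the origin on the work surface. World frame = base frame: x ahead of the robot, y to its left, z up, the work surface at z = 0. Lengths are in m, angles in rad, forces in N, time in s.
With the tool pointing down it reaches from about 0.425 to 0.925 m from the base axis. Payload 6.8 kg.
Tool frame: the origin (TCP) lies midway between the tips of the shut fingers; the grasp point (between the pads) lies 19 mm behind it (robot.grip_depth is the distance from the TCP to the grasp point, in m); z points along the fingers, y is the line along which they close (so a half turn about z gives the same grasp; the last joint's range is limited). The gripper opens to 85 mm and grips with 20 to 120 N. Pads are 22 mm wide; open, the fingers measure 114 mm over their backs; the gripper's body (76 mm by 85 mm) begins 54 mm behind the grasp point. The pads swing forward as they close: fully open they stand 13 mm farther back than shut.
Start: joints at [-1.294, 0.477, 0.022, 1.555, -0.011, 1.109, -0.083], TCP at [0.253, 0.626, 0.21] pointing down, gripper open.
Joint ranges: [-2.96, 2.96], [-0.34, 2.1], [-1.41, 1.46], [0.24, 2.44], [-1.37, 4.51], [0.17, 1.92], [-2.96, 2.96]. Speed limits (rad/s): [2.39, 2.39, 3.14, 3.14, 3.14, 3.14, 3.14].

### API

Orientations are given as a rotation vector (axis times angle).
In Python, from workcell import robot, eyes, ticket gives the robot as it stands.
- The arm moves only by the shell command python3 -m pendant 'ROWS' [FORCE]. ROWS is a JSON object of lists of equal length, an entry for each row: "slide": the shift along the tool's x, y, z in units of 50 mm (1.0 is 50 mm), a list of three; "angular": the turn, a rotation vector about the tool's x, y, z in units of 6 degrees (1.0 is 6 degrees), a list of three; "claw": the closure, from -1 (fully open) to 1 (shut). In form: {"slide": [[tx, ty, tz], ...], "angular": [[wx, wy, wz], ...], "claw": [claw, ...]}. A call has 1 to 8 rows; each row is the pose to reach, as a shift and turn from the pose commanded when the call began, along the tool's axes at that moment; what a row does not reach only later rows make up. A row lasts 1/8 s, in which the tool goes at most 62.5 mm and 10.7 degrees, less where a joint would pass 70% of its speed; a pose out of reach is approached as far as the arm can. A call with a gripper value outside its range is refused whole. The fingers move at their own pace and stop on an object; FORCE is the grip in N (left out, the last holds). Time passes only in rows, so rows that repeat a pose let the fingers close. It gives the time, the measured TCP pose, the force, the opening and the grip force at its end, in the units of the state.
- robot.sense(): the state, without advancing time (a new reading comes with each control period).
- eyes.snapshot(name): name is "side" or "top" or "wrist"; returns (picture, depth): 480x640x3 uint8, red, green, blue; 480x640 float32, m along the optical axis (not along the pixel's ray), 0 where there is no reading.
- eyes.camera_params(name): a dict with "mtx" (3x3 intrinsics, pixels), "rvec" (rotation vector, rad) and "tvec" (3), from world to camera coordinates, as OpenCV has them; the wrist camera has in their place "T_tool_cam" (4x4, takes a point from camera to tool coordinates, whose origin is the TCP and whose axes are the flange's). Camera axes: x right, y down, z forward; pixel columns grow to the right and rows downward; lengths in m; the calibration is good to about 2 mm. A picture is of the moment at which its call begins: read the wrist's pose just before it. camera_params takes no time and is no camera call.
- ticket.finish_job(): hands the job in; it is judged then, once.
Trained networks look in the newest picture that a camera, given by its name, has taken for a name from the list of things; names that differ only in an ending like _2 or _b are one class to them, and where a whole thing is asked for, a point or a joint stands for the part that bears it (a point fixed in the world has none). Each returns a list of dicts, best first, with "confidence" (0 to 1); they miss things now and then, are a little off and sometimes report something else, mostly with a low value. They report only what shows in the picture. A call takes as long as a camera call. They do not tell look-alikes from the thing itself.
- eyes.masks_of(camera, query): "pixels" (480x640 bool, what is visible of it) and "rect" ([centre column, centre row, width, height] in pixels, round what is visible of it).
The state is a dict: "clock": time; "joint_pos": joint angles; "dq": joint speeds; "joint_efforts": joint torques, N m; "position": TCP position; "tcp_rot": TCP orientation; "wrist_force": force on the tool from outside, world axes, zero at the start; "moment": the same for the moment, N m; "width": opening from 0.0 (shut) to 1.0 (fully open); "finger_force": force on a finger pad.
Only numpy, scipy, OpenCV 4.12 (cv2) and the standard library are available. Lean on these libraries where they do the work, as an engineer would, in place of code of your own. Each camera call takes 0.05 s, during which the arm holds its last target. There are 200 camera calls.

### The job

Collect the two finished cylinder end caps (the pieces with a round boss and bolt holes) from the machine's catch tray and stand them in the tote that still has room, on edge and square across it like the cap already standing there: boss facing the same way as on that cap, no two caps touching, and that cap left where it is. Leave the plain bar-end off-cut in the tray, set the caps down without dropping them or knocking them over, and do not disturb the other things on the bench.

Things in the scene. Friction and masses are not known exactly. Their poses are not given: they have to be found in the camera images.
- tray: steel catch tray at the foot of the machine's chute, fixed: outside 158 mm (its x) by 208 mm (its y), floor 2 mm thick, side walls 30 mm high, -y end wall 42 mm high. The chute, 112 mm wide, rises from the tray's +y side, away to the left, to 0.3 m high at 0.63 m from it. Origin: centre of underside
- tray_row (a point): in the tray, 48 mm from its middle towards -y, on its floor: middle of a row of three pieces on edge along the tray's y, 35 mm apart between middles, broad faces together (too close for a finger between). Their free 60 mm ends look to the tray's x and -x, each up to 12 mm out of line
- cap_a: aluminium end cap on edge: plate 60 wide (its y) x 60 high x 27 mm thick (x -17 to +10), four bolt holes, a dark port in its top edge, round boss 32 mm across, 7 proud, on one broad face (x +10 to +17, centre 30 up). 0.2-0.3 kg. Origin: centre of underside, midway over the 34 mm; x = the way the boss faces. Starts in the tray at any of the three places, boss towards the tray's +y
- cap_b: aluminium end cap on edge: plate 60 wide (its y) x 60 high x 27 mm thick (x -17 to +10), four bolt holes, a dark port in its top edge, round boss 32 mm across, 7 proud, on one broad face (x +10 to +17, centre 30 up). 0.2-0.3 kg. Origin: centre of underside, midway over the 34 mm; x = the way the boss faces. Starts in the tray at any of the three places, boss towards the tray's -y
- offcut: bar-end off-cut: plain sawn aluminium slab with no boss and no holes, 60 x 60 mm and 24 mm thick (its x), standing on edge in the tray at any of the three places; origin: centre of its underside
- tote: narrow grey tote, fixed: outside 250 (its x) x 84 (its y) x 80 mm high, walls and floor 4 mm, inside 242 x 76 mm. Origin: centre of underside. This is the tote with room: one cap stands at its -x end. Its walls stand 8 mm from the ends of a cap that is square across it, too close for a finger
- tote_far_end (a point): middle of the tote's +x end wall, the way the boss of the packed cap faces
- packed_cap: aluminium end cap exactly like cap_a, same frame, already standing in the tote about 92 mm from the tote's middle towards its -x end, boss towards the tote's +x
- full_tote: narrow grey tote, fixed: outside 250 (its x) x 84 (its y) x 80 mm high, walls and floor 4 mm, inside 242 x 76 mm. Origin: centre of underside. The full one, the same kind of tote beside the other, either side of it: four caps stand in it, 60 mm high. Fixed, nothing to do with it
- mat: black rubber bench mat, 120 x 130 x 3 mm, fixed, with nothing on it; origin: centre of its underside
- anvil: white plastic support block, round, 68 mm across at the foot and 52 mm high, loose, in line with the mat, nearer or farther from the robot; origin: centre of its underside
- chip_brush: small chip brush, 130 mm long, lying loose in the tray along its x, beside the row on the side of the chute; origin: centre of its underside
- hammer: hammer lying across the back of the bench, 250 mm long, loose; origin: underside, mid length
- tool_can: dark steel tool can with plier handles standing out of it, 64 mm across, 190 mm high in all, loose; origin: centre of its underside
- bolt_pan: round steel pan of bolts, 124 mm across, 35 mm high, loose; origin: centre of its underside
- pen_cup: terracotta-brown cup of pens, 72 mm across, 150 mm high in all, loose; origin: centre of its underside
- spray: white plastic bottle, 56 mm across, 150 mm high, loose; origin: centre of its underside
There are look-alikes about, which are no part of the job. What is shaped like the offcut but orange is not meant.

How it is judged:
At the end, for the whole second after the job is handed in: Both caps stand on the floor of the tote with room (5 mm), upright (0.1 rad), square across (0.2 rad) and central (20 mm), boss the way of the packed cap, at rest; cap origins over 37 mm apart; packed cap upright, within 20 mm of its start; off-cut still in the catch tray (x of cap_a in the frame of tote between -0.112 and 0.112 m and y of cap_a in the frame of tote between -0.02 and 0.02 m and z of each of cap_a, cap_b in the frame of tote below 0.009 m and angle between each of cap_a, cap_b, packed_cap's own z axis and vertical below 0.1 rad and angle between the x axis of each of cap_a, cap_b and the x axis of tote, either way round below 0.2 rad and x of tote_far_end in the frame of cap_a above 0 m and horizontal distance between each of cap_a, cap_b and packed_cap above 0.037 m and linear speed of each of cap_a, cap_b below 0.02 m/s and x of cap_b in the frame of tote between -0.112 and 0.112 m and y of cap_b in the frame of tote between -0.02 and 0.02 m and x of tote_far_end in the frame of cap_b above 0 m and horizontal distance between cap_a and cap_b above 0.037 m and distance of packed_cap from where it was at the start of the episode below 0.02 m and x of offcut in the frame of tray between -0.078 and 0.078 m and y of offcut in the frame of tray between -0.104 and 0.104 m and height (world z) of offcut below 0.07 m); the robot touches nothing.
It fails at once if one of the other things (chip brush, support block, hammer, tool can, pan of bolts, pen cup, bottle) is pushed more than 20 mm or upset (distance of any of chip_brush, anvil, hammer, tool_can, bolt_pan, pen_cup, spray from where it was at the start of the episode above 0.02 m or angle between any of anvil, tool_can, bolt_pan, pen_cup, spray's own z axis and vertical above 0.35 rad).
It fails at once if an end cap falls, or is thrown or knocked over: it moves faster than 0.4 m/s with nothing holding it ((linear speed of cap_a above 0.4 m/s and contact force between cap_a and the fingers below 0.05 N) or (linear speed of cap_b above 0.4 m/s and contact force between cap_b and the fingers below 0.05 N)).
It also fails if it takes over 70 s, if anything falls off the work surface, if the arm or the gripper's body presses on something with over 40 N, if the wrist force passes 120 N, or if a joint passes its speed limit or range.

## Working session

There is one attempt and no reset: what is moved stays moved. The work goes in short steps, Python scripts to look and compute and a shell command to move; the robot and the scene stay as the last step left them, time stands still between calls to the robot, and variables do not carry over. Pictures are saved under pics/ and viewed, at most 10 in all, crops included, and the job is handed in when it is done.

```bash
ls; mkdir -p pics; cat > h.py <<'E'
import numpy as np, cv2
from workcell import robot, eyes, ticket
from scipy.spatial.transform import Rotation as R
def snap(n):
    s=robot.sense(); im,d=eyes.snapshot(n); p=eyes.camera_params(n); K=np.array(p["mtx"])
    if n=="wrist":
        T=np.eye(4); T[:3,:3]=R.from_rotvec(s["tcp_rot"]).as_matrix(); T[:3,3]=s["position"]; T=T@np.array(p["T_tool_cam"])
    else:
        E=np.eye(4); E[:3,:3]=cv2.Rodrigues(np.array(p["rvec"],float))[0]; E[:3,3]=np.ravel(p["tvec"]); T=np.linalg.inv(E)
    v,u=np.mgrid[:480,:640]
    P=np.stack([(u-K[0,2])/K[0,0]*d,(v-K[1,2])/K[1,1]*d,d],-1)@T[:3,:3].T+T[:3,3]
    P[d==0]=np.nan
    return im,P,T,K
def save(im,f): cv2.imwrite(f,cv2.cvtColor(im,cv2.COLOR_RGB2BGR))
E
python3 - <<'E'
from h import *
print(robot.sense(), robot.grip_depth)
for c in ["top","side"]:
    im,P,T,K=snap(c); save(im,f"pics/{c}0.png"); np.savez(f"{c}0.npz",im=im,P=P,T=T,K=K); print(c,T.round(3).tolist())
    for q in ["cap_a","offcut","tote","full_tote","tray","chip_brush","anvil","mat"]:
        for m in eyes.masks_of(c,q)[:7]:
            print(q,round(m["confidence"],2),np.round(m["rect"]).tolist(),np.nanmedian(P[m["pixels"]],0).round(3).tolist())
E
```

```text
pics
{'clock': 0.0, 'joint_pos': array([-1.2940895 ,  0.47777121,  0.02238917,  1.55643515, -0.01154428,
        1.10930395, -0.08306601]), 'dq': array([ 0.00061743,  0.00019325, -0.00184818,  0.00014325, -0.00017568,
       -0.00056415, -0.00061818]), 'joint_efforts': array([ 1.87132387e-04, -5.96462417e+01,  1.60759930e+00, -2.81197375e+01,
        1.24140125e-02,  9.21385858e-03,  1.19085780e-05]), 'position': array([0.2531799 , 0.62504825, 0.20865296]), 'tcp_rot': array([-6.00698935e-01, -3.08339454e+00,  2.78719222e-03]), 'wrist_force': array([ 0.4195336 ,  0.23688842, -0.38144917]), 'moment': array([ 0.00373773, -0.04241706, -0.02318572]), 'finger_force': 0.0, 'width': 0.9985243257945244} 0.0187
top [[0.003, -0.987, 0.16, 0.331], [-1.0, -0.004, -0.01, -0.061], [0.01, -0.16, -0.987, 1.422], [0.0, 0.0, 0.0, 1.0]]
cap_a 0.87 [174.0, 234.0, 16.0, 29.0] [0.56, 0.254, 0.059]
cap_a 0.83 [192.0, 237.0, 13.0, 35.0] [0.557, 0.216, 0.06]
cap_a 0.7 [431.0, 236.0, 44.0, 114.0] [0.574, -0.333, 0.009]
offcut 0.84 [254.0, 332.0, 29.0, 23.0] [0.334, 0.078, 0.059]
tote 0.68 [429.0, 235.0, 51.0, 
[... 910 characters left out ...]
0, 40.0] [0.332, 0.088, 0.04]
tote 0.85 [376.0, 204.0, 105.0, 66.0] [0.539, -0.284, 0.055]
full_tote 0.63 [334.0, 232.0, 122.0, 74.0] [0.539, -0.097, 0.055]
tray 0.57 [128.0, 339.0, 256.0, 120.0] [0.58, 0.398, 0.07]
chip_brush 0.77 [159.0, 346.0, 50.0, 44.0] [0.59, 0.316, 0.02]
chip_brush 0.41 [247.0, 251.0, 32.0, 35.0] [0.657, 0.035, 0.03]
chip_brush 0.16 [375.0, 201.0, 103.0, 67.0] [0.541, -0.284, 0.055]
anvil 0.92 [248.0, 251.0, 33.0, 38.0] [0.659, 0.035, 0.03]
anvil 0.43 [468.0, 186.0, 34.0, 64.0] [0.372, -0.459, 0.07]
mat 0.7 [222.0, 299.0, 33.0, 44.0] [0.544, 0.191, 0.057]
mat 0.65 [191.0, 322.0, 39.0, 47.0] [0.551, 0.27, 0.046]
mat 0.57 [317.0, 302.0, 88.0, 58.0] [0.462, 0.044, 0.003]
```

```bash
python3 - <<'E'
import cv2
im=cv2.imread("pics/top0.png"); cv2.imwrite("pics/top0c.png",cv2.resize(im[150:330,20:530],(800,282),interpolation=cv2.INTER_CUBIC))
a=cv2.resize(im[200:270,140:240],(800,560),interpolation=cv2.INTER_CUBIC)
b=cv2.imread("pics/side0.png")[150:380,100:450]
cv2.imwrite("pics/side0c.png",cv2.resize(b,(800,526),interpolation=cv2.INTER_CUBIC))
E
```

```text
(no output)
```

View pics/top0c.png

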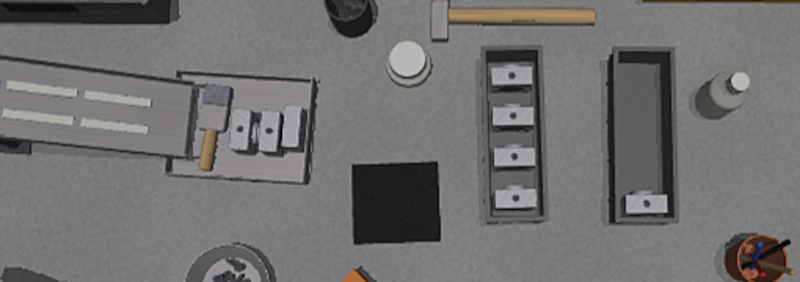

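View pics/side0c.png

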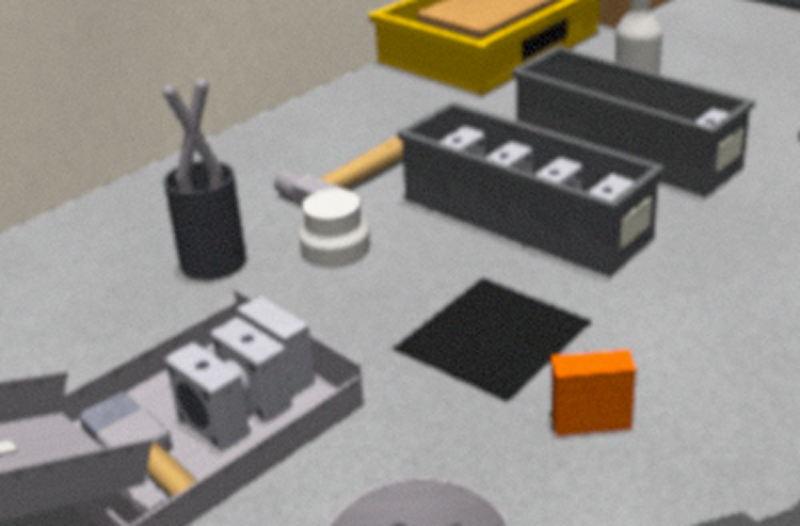

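The top view shows the tray on the left. Its row, left to right, is a cap at crop (240,130), a cap at (269,130) and the off-cut at (292,127). The open tote is on the right with its packed cap at (646,203), boss pointing up in the picture (world +x). The full tote lies between, with the mat at (396,203). The side view shows a round face on the leftmost cap pointing towards the chute.

The tote leaves no finger room at the cap ends, so I'll regrip on the mat. Next I'll move the wrist camera over the row.

```bash
cat >> h.py <<'E'
def tooldown(yaw):  # yaw = world heading of tool y
    y=np.array([np.cos(yaw),np.sin(yaw),0]); z=np.array([0,0,-1.]); return np.stack([np.cross(y,z),y,z],1)
def plan(p,yaw,src=None):
    """slide/angular units from the current (or src=(pos,R)) pose to TCP p with tool y heading yaw (or half turn off, nearest)"""
    s=robot.sense(); p0,R0=(np.array(s["position"]),R.from_rotvec(s["tcp_rot"]).as_matrix()) if src is None else src
    w=[R.from_matrix(R0.T@tooldown(a)).as_rotvec(degrees=True) for a in (yaw,yaw+np.pi)]
    sl=R0.T@(np.array(p)-p0)/0.05
    for k in w: print("slide",sl.round(2).tolist(),"ang",(k/6).round(2).tolist(),"rows",max(np.abs(sl).max()/1.25,np.linalg.norm(k)/10.7).round(1))
    return np.array(p),tooldown(yaw)
E
python3 - <<'E'
from h import *
print(np.array(eyes.camera_params("wrist")["T_tool_cam"]).round(3).tolist())
print(R.from_rotvec(robot.sense()["tcp_rot"]).as_matrix().round(2).tolist())
d=np.load("top0.npz"); P=d["P"]
# tray yaw from the top of the walls ~ and totes by height bands
def rect(lo,hi,x0,x1,y0,y1):
    m=(P[...,2]>lo)&(P[...,2]<hi)&(P[...,0]>x0)&(P[...,0]<x1)&(P[...,1]>y0)&(P[...,1]<y1)
    print(m.sum(),cv2.minAreaRect(P[m][:,:2].astype(np.float32)))
rect(.072,.086,.40,.72,-.40,-.24)
rect(.072,.086,.40,.72,-.22,-.05)
rect(.036,.047,.40,.72,.12,.22)
rect(.022,.07,.48,.66,.14,.36)
E
```

```text
[[0.001, -0.946, -0.323, 0.082], [1.0, 0.001, 0.001, -0.001], [-0.001, -0.323, 0.946, -0.164], [0.0, 0.0, 0.0, 1.0]]
[[-0.93, 0.38, -0.0], [0.38, 0.93, 0.0], [0.0, 0.0, -1.0]]
1076 ((0.5568700432777405, -0.32428649067878723), (0.09210727363824844, 0.2568671703338623), 89.57096099853516)
985 ((0.557918906211853, -0.1359483152627945), (0.2572057247161865, 0.0905284583568573), 1.4872663021087646)
139 ((0.6100600957870483, 0.17354825139045715), (0.0561901293694973, 0.23579667508602142), 78.24641418457031)
2209 ((0.5742179155349731, 0.26388072967529297), (0.2000015527009964, 0.15962044894695282), 86.52157592773438)
```

```bash
python3 -c "
from h import *
plan([0.56,0.235,0.22],np.radians(-4))"
```

```text
slide [-8.62, -4.94, -0.21] ang [0.0, -0.0, 11.99] rows 6.9
slide [-8.62, -4.94, -0.21] ang [0.0, 0.0, -18.01] rows 10.1
```

```bash
python3 -m pendant '{"slide":[[-8.62,-4.94,-0.2],[-8.62,-4.94,-0.2],[-8.62,-4.94,-0.2],[-8.62,-4.94,-0.2],[-8.62,-4.94,-0.2],[-8.62,-4.94,-0.2],[-8.62,-4.94,-0.2],[-8.62,-4.94,-0.2]],"angular":[[0,0,12],[0,0,12],[0,0,12],[0,0,12],[0,0,12],[0,0,12],[0,0,12],[0,0,12]],"claw":[-1,-1,-1,-1,-1,-1,-1,-1]}' 60
python3 -c "
from h import *
plan([0.56,0.235,0.22],np.radians(-4))"
```

```text
clock: 1.9
position: [0.5613, 0.2334, 0.22]
tcp_rot: [2.3, 2.14, 0.001]
wrist_force: [0.5, 1.3, 0.0]
width: 1.0
finger_force: 0.0
slide [0.03, -0.03, -0.0] ang [0.01, -0.0, -0.02] rows 0.0
slide [0.03, -0.03, -0.0] ang [-0.01, -0.01, 29.98] rows 16.8
```

```bash
python3 - <<'E'
from h import *
im,P,T,K=snap("wrist"); save(im,"pics/w1.png"); np.savez("w1.npz",im=im,P=P)
for q in ["cap_a","offcut"]:
    for m in eyes.masks_of("wrist",q)[:5]:
        k=m["pixels"]; t=k&(P[...,2]>.053)&(P[...,2]<.075)
        print(q,round(m["confidence"],2),np.round(m["rect"]).tolist(),t.sum(), cv2.minAreaRect(P[t][:,:2].astype(np.float32)) if t.sum()>20 else "", np.nanmedian(P[t][:,2]) if t.sum() else "")
E
```

```text
cap_a 0.85 [319.0, 179.0, 74.0, 41.0] 2093 ((0.5673344135284424, 0.2588054835796356), (0.027663448825478554, 0.05998609587550163), 86.8526840209961) 0.06172993480060507
cap_a 0.69 [318.0, 219.0, 65.0, 41.0] 1920 ((0.5650829076766968, 0.21699216961860657), (0.028163762763142586, 0.05972208455204964), 86.79399871826172) 0.06167452875162807
offcut 0.93 [329.0, 250.0, 67.0, 43.0] 1642 ((0.5722765326499939, 0.18526053428649902), (0.024553032591938972, 0.060140226036310196), 86.27954864501953) 0.061708392786007954
offcut 0.73 [127.0, 351.0, 69.0, 77.0] 1105 ((0.339529424905777, 0.07848459482192993), (0.06063960865139961, 0.023778662085533142), 45.10341262817383) 0.059475208232970034
```

View pics/w1.png

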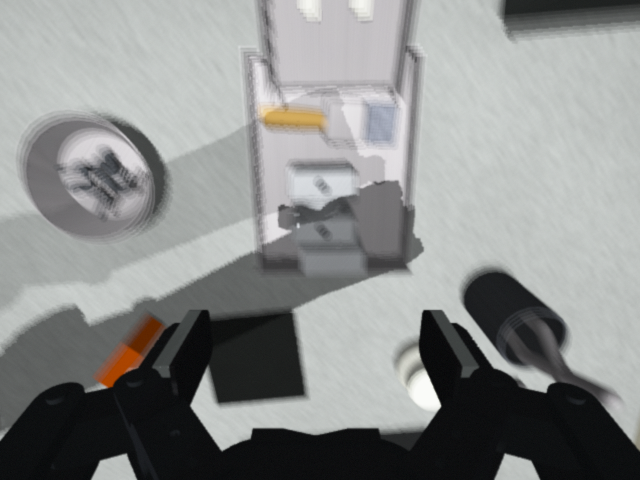

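The wrist view (up is towards the chute) shows three tops: caps at (321,180) and (321,230), and the off-cut at (330,258). The cap plates are 41.8 mm apart, so the bosses face each other. The chute-side piece is therefore cap_b (boss -y), the middle one is cap_a (boss +y), and the off-cut is last. I'll pick cap_b first.

```bash
python3 -c "
from h import *
plan([0.5673,0.2588,0.014],np.radians(-3.2))
P=np.load('w1.npz')['P']; m=(P[...,2]>.008)&(P[...,2]<.035)&(abs(P[...,0]-.567)<.065)&(P[...,1]>.275)&(P[...,1]<.36); print(np.percentile(P[m][:,1],[1,5,50]))"
```

```text
slide [0.58, 0.05, 4.12] ang [0.02, 0.01, -0.21] rows 3.3
slide [0.58, 0.05, 4.12] ang [0.02, -0.02, 29.79] rows 16.7
[0.28770388 0.29202019 0.31458475]
```

```bash
python3 -m pendant '{"slide":[[0.58,0.05,0.5],[0.58,0.05,1.5],[0.58,0.05,2.5],[0.58,0.05,3.2],[0.58,0.05,3.7],[0.58,0.05,4.0],[0.58,0.05,4.12],[0.58,0.05,4.12]],"angular":[[0,0,-0.2],[0,0,-0.2],[0,0,-0.2],[0,0,-0.2],[0,0,-0.2],[0,0,-0.2],[0,0,-0.2],[0,0,-0.2]],"claw":[-1,-1,-1,-1,-1,-1,-1,-1]}' 60
python3 -m pendant '{"slide":[[0,0,0],[0,0,0],[0,0,0],[0,0,0],[0,0,0],[0,0,0]],"angular":[[0,0,0],[0,0,0],[0,0,0],[0,0,0],[0,0,0],[0,0,0]],"claw":[0,0.5,1,1,1,1]}' 60
```

```text
clock: 3.05
position: [0.5649, 0.2641, 0.014]
tcp_rot: [-2.276, -2.166, -0.001]
wrist_force: [-0.0, 0.2, 0.9]
width: 1.002
finger_force: 0.0
clock: 3.8
position: [0.5657, 0.2643, 0.015]
tcp_rot: [2.276, 2.165, 0.004]
wrist_force: [0.7, 0.7, 6.4]
width: 0.691
finger_force: 66.0
```

```bash
python3 -m pendant '{"slide":[[0,0,-0.2],[0,0,-0.6],[0,0,-1.2],[0,0,-2.0],[0,0,-2.8],[0,0,-3.4],[0,0,-3.4],[0,0,-3.4]],"angular":[[0,0,0],[0,0,0],[0,0,0],[0,0,0],[0,0,0],[0,0,0],[0,0,0],[0,0,0]],"claw":[1,1,1,1,1,1,1,1]}' 60
python3 - <<'E'
from h import *
plan([0.48,0.04,0.10],0.)
plan([0.48,0.04,0.0175],0.)
im,P,T,K=snap("wrist"); save(im,"pics/w2.png"); np.savez("w2.npz",im=im,P=P)
for q in ["cap_a","offcut"]:
    for m in eyes.masks_of("wrist",q)[:5]:
        k=m["pixels"]; t=k&(P[...,2]>.053)&(P[...,2]<.075)
        print(q,round(m["confidence"],2),np.round(m["rect"]).tolist(),t.sum(), cv2.minAreaRect(P[t][:,:2].astype(np.float32)) if t.sum()>20 else "", np.nanmedian(P[t][:,2]) if t.sum() else "")
E
```

```text
clock: 4.8
position: [0.5639, 0.2634, 0.1831]
tcp_rot: [-2.276, -2.165, 0.002]
wrist_force: [-0.3, -0.7, -2.9]
width: 0.689
finger_force: 65.3
slide [-4.54, -1.45, 1.67] ang [-0.01, 0.0, -0.47] rows 3.6
slide [-4.54, -1.45, 1.67] ang [0.01, 0.02, 29.53] rows 16.6
slide [-4.54, -1.45, 3.32] ang [-0.01, 0.0, -0.47] rows 3.6
slide [-4.54, -1.45, 3.32] ang [0.01, 0.02, 29.53] rows 16.6
cap_a 0.81 [316.0, 323.0, 165.0, 116.0] 0  
cap_a 0.73 [318.0, 249.0, 71.0, 28.0] 637 ((0.5655074119567871, 0.2281314879655838), (0.005782505962997675, 0.059531889855861664), 87.14195251464844) 0.06094081639179011
offcut 0.75 [134.0, 360.0, 33.0, 22.0] 0  
offcut 0.28 [336.0, 154.0, 201.0, 307.0] 10031 ((0.581511914730072, 0.3218984305858612), (0.18901285529136658, 0.11228647083044052), 87.04935455322266) 0.06110941821831056
```

View pics/w2.png

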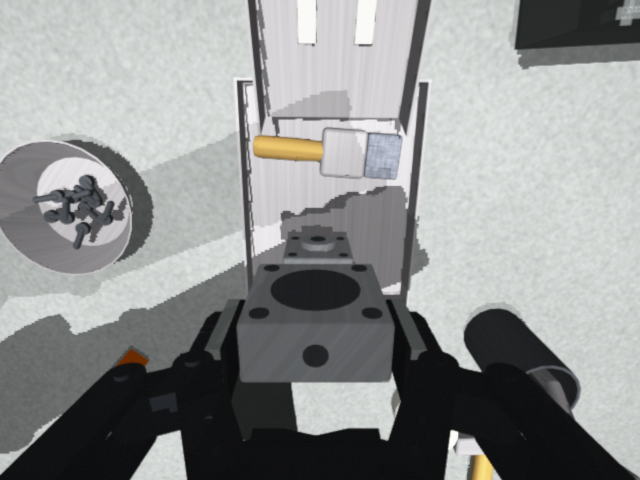

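The held cap shows its bored back towards the chute (ellipse at (316,290)), with no visible tilt. The middle cap shows its boss at (318,240) facing the chute, which confirms the boss directions. Next I carry this one to the mat.

```bash
python3 -m pendant '{"slide":[[-0.6,-0.2,0],[-1.5,-0.5,0],[-2.5,-0.8,0],[-3.5,-1.1,0],[-4.2,-1.35,0.3],[-4.54,-1.45,0.8],[-4.54,-1.45,1.4],[-4.54,-1.45,1.8]],"angular":[[0,0,0],[0,0,-0.1],[0,0,-0.2],[0,0,-0.3],[0,0,-0.45],[0,0,-0.45],[0,0,-0.45],[0,0,-0.45]],"claw":[1,1,1,1,1,1,1,1]}' 60
python3 -m pendant '{"slide":[[0,0,0.5],[0,0,1.0],[0,0,1.2],[0,0,1.3],[0,0,1.3],[0,0,1.3]],"angular":[[0,0,0],[0,0,0],[0,0,0],[0,0,0],[0,0,0],[0,0,0]],"claw":[1,1,1,1,1,1]}' 60
```

```text
clock: 5.95
position: [0.4798, 0.04, 0.0919]
tcp_rot: [-2.224, -2.217, 0.003]
wrist_force: [-0.4, 0.0, -2.2]
width: 0.689
finger_force: 65.2
clock: 6.7
position: [0.4816, 0.0407, 0.0293]
tcp_rot: [2.224, 2.218, 0.002]
wrist_force: [0.3, 0.3, -2.4]
width: 0.685
finger_force: 65.2
```

```bash
python3 -m pendant '{"slide":[[0,0,0.1],[0,0,0.18],[0,0,0.24],[0,0,0.25],[0,0,0.25]],"angular":[[0,0,0],[0,0,0],[0,0,0],[0,0,0],[0,0,0]],"claw":[1,1,1,1,1]}' 60
```

```text
clock: 7.32
position: [0.481, 0.0405, 0.0161]
tcp_rot: [2.224, 2.219, -0.0]
wrist_force: [-0.3, -0.5, -2.2]
width: 0.688
finger_force: 65.3
```

```bash
python3 -m pendant '{"slide":[[0,0,0.02],[0,0,0.04],[0,0,0.04]],"angular":[[0,0,0],[0,0,0],[0,0,0]],"claw":[1,1,1]}' 60
```

```text
clock: 7.7
position: [0.4811, 0.0406, 0.0159]
tcp_rot: [-2.224, -2.217, -0.002]
wrist_force: [-8.9, 0.0, 27.3]
width: 0.688
finger_force: 68.9
```

```bash
python3 -m pendant '{"slide":[[0,0,-0.03],[0,0,-0.03],[0,0,-0.03],[0,0,-0.03],[0,0,-0.3],[0,0,-1.2],[0,0,-2.2],[0,0,-3]],"angular":[[0,0,0],[0,0,0],[0,0,0],[0,0,0],[0,0,0],[0,0,0],[0,0,0],[0,0,0]],"claw":[1,0,-1,-1,-1,-1,-1,-1]}' 60
python3 -m pendant '{"slide":[[0.3,0,-0.8],[1.0,0,-0.8],[1.0,0,-0.8],[1.0,0,-0.8],[1.0,0,-0.8]],"angular":[[0,0,0],[0,0,0],[0,0,0],[0,0,0],[0,0,0]],"claw":[-1,-1,-1,-1,-1]}' 60
python3 - <<'E'
from h import *
s=robot.sense(); print(s["position"])
im,P,T,K=snap("wrist"); save(im,"pics/w3.png"); np.savez("w3.npz",im=im,P=P)
for m in eyes.masks_of("wrist","cap_a")[:5]:
        k=m["pixels"]; t=k&(P[...,2]>.056)&(P[...,2]<.075)
        print(round(m["confidence"],2),np.round(m["rect"]).tolist(),t.sum(), cv2.minAreaRect(P[t][:,:2].astype(np.float32)) if t.sum()>20 else "", np.nanmedian(P[t][:,2]) if t.sum() else "")
E
```

```text
clock: 8.7
position: [0.4813, 0.0404, 0.1667]
tcp_rot: [2.224, 2.217, 0.002]
wrist_force: [-0.0, -0.2, 0.3]
width: 0.997
finger_force: 0.0
clock: 9.32
position: [0.4809, 0.0894, 0.204]
tcp_rot: [2.226, 2.217, -0.001]
wrist_force: [-0.1, -0.1, 0.2]
width: 1.001
finger_force: 0.0
[0.4808883  0.08941321 0.20400144]
0.96 [316.0, 263.0, 71.0, 47.0] 1867 ((0.4830001890659332, 0.03568001091480255), (0.05931089445948601, 0.02789444476366043), 0.03221310302615166) 0.06270734596572713
0.65 [417.0, 49.0, 94.0, 53.0] 3179 ((0.5645377039909363, 0.21657061576843262), (0.02764510177075863, 0.05967867374420166), 86.65282440185547) 0.061840603815191963
```

View pics/w3.png

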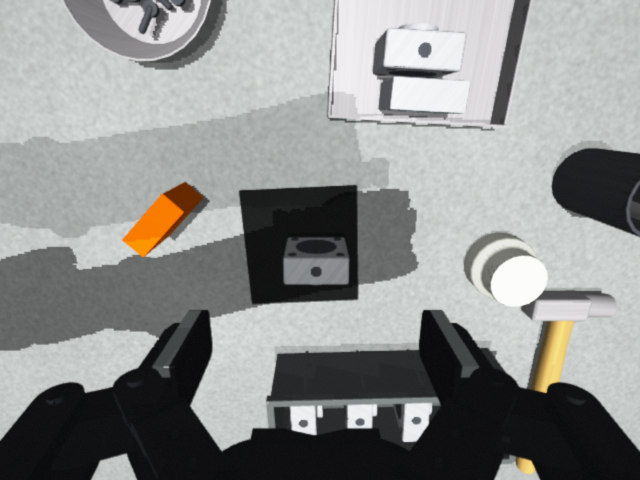

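Cap_b stands upright on the mat at pixel (316,263), bored back towards +y, and cap_a and the off-cut are still in the tray. I'll turn 90° and regrip across the thickness.

```bash
python3 -c "
from h import *
plan([0.483,0.0322,0.016],np.radians(-90))"
python3 -m pendant '{"slide":[[-1.14,0.04,0],[-1.14,0.04,0],[-1.14,0.04,0],[-1.14,0.04,0],[-1.14,0.04,0],[-1.14,0.04,0],[-1.14,0.04,0],[-1.14,0.04,0]],"angular":[[0,0,15],[0,0,15],[0,0,15],[0,0,15],[0,0,15],[0,0,15],[0,0,15],[0,0,15]],"claw":[-1,-1,-1,-1,-1,-1,-1,-1]}' 50
python3 -m pendant '{"slide":[[0,0,0],[0,0,0]],"angular":[[0,0,1],[0,0,1]],"claw":[-1,-1]}' 50
python3 -c "
from h import *
plan([0.483,0.0322,0.016],np.radians(-90))"
```

```text
slide [-1.15, 0.05, 3.76] ang [-0.0, 0.01, 14.96] rows 8.4
slide [-1.15, 0.05, 3.76] ang [-0.01, -0.0, -15.04] rows 8.4
clock: 10.42
position: [0.4828, 0.033, 0.204]
tcp_rot: [3.14, 0.096, -0.001]
wrist_force: [-0.1, -0.2, 0.9]
width: 1.002
finger_force: 0.0
clock: 10.68
position: [0.4829, 0.0331, 0.204]
tcp_rot: [3.141, -0.057, -0.0]
wrist_force: [0.3, -0.2, -0.6]
width: 1.004
finger_force: 0.0
slide [0.0, 0.02, 3.76] ang [0.0, 0.0, -0.35] rows 3.0
slide [0.0, 0.02, 3.76] ang [0.0, -0.01, 29.65] rows 16.6
```

```bash
python3 -m pendant '{"slide":[[0,0.02,0.5],[0,0.02,1.5],[0,0.02,2.4],[0,0.02,3.0],[0,0.02,3.4],[0,0.02,3.65],[0,0.02,3.76],[0,0.02,3.76]],"angular":[[0,0,-0.35],[0,0,-0.35],[0,0,-0.35],[0,0,-0.35],[0,0,-0.35],[0,0,-0.35],[0,0,-0.35],[0,0,-0.35]],"claw":[-1,-1,-1,-1,-1,-1,-1,-0.5]}' 50
python3 -m pendant '{"slide":[[0,0,0],[0,0,0],[0,0,0],[0,0,0],[0,0,0],[0,0,0],[0,0,0],[0,0,0]],"angular":[[0,0,0],[0,0,0],[0,0,0],[0,0,0],[0,0,0],[0,0,0],[0,0,0],[0,0,0]],"claw":[-0.2,0,0.2,0.4,1,1,1,1]}' 50
```

```text
clock: 11.68
position: [0.4832, 0.0325, 0.0163]
tcp_rot: [-3.141, -0.001, -0.0]
wrist_force: [0.6, -0.0, -1.1]
width: 0.819
finger_force: 0.0
clock: 12.68
position: [0.4832, 0.0329, 0.0167]
tcp_rot: [-3.141, -0.0, -0.001]
wrist_force: [-2.5, 1.5, 7.4]
width: 0.383
finger_force: 49.2
```

```bash
python3 -m pendant '{"slide":[[0,0,-0.2],[0,0,-0.6],[0,0,-1.2],[0,0,-2.0],[0,0,-2.8],[0,0,-3.6],[0,0,-4.0],[0,0,-4.0]],"angular":[[0,0,0],[0,0,0],[0,0,0],[0,0,0],[0,0,0],[0,0,0],[0,0,0],[0,0,0]],"claw":[1,1,1,1,1,1,1,1]}' 50
python3 -c "
from h import *
plan([0.60,-0.25,0.215],0.)"
```

```text
clock: 13.68
position: [0.4835, 0.0327, 0.2173]
tcp_rot: [-3.14, -0.0, -0.004]
wrist_force: [-0.0, 0.3, -1.9]
width: 0.382
finger_force: 50.8
slide [2.33, 5.65, 0.04] ang [0.01, -0.03, -15.0] rows 8.4
slide [2.33, 5.65, 0.04] ang [-0.03, -0.01, 15.0] rows 8.4
```

```bash
python3 -m pendant '{"slide":[[0.2,0.5,0],[0.5,1.2,0],[0.8,2,0],[1.2,3,0],[1.6,4,0],[2,4.8,0],[2.2,5.3,0],[2.33,5.65,0]],"angular":[[0,0,-1],[0,0,-2.5],[0,0,-4],[0,0,-5.5],[0,0,-7],[0,0,-8.5],[0,0,-10],[0,0,-11.5]],"claw":[1,1,1,1,1,1,1,1]}' 50
python3 -m pendant '{"slide":[[0,0,0],[0,0,0],[0,0,0],[0,0,0],[0,0,0],[0,0,0]],"angular":[[0,0,-1.5],[0,0,-2.8],[0,0,-3.5],[0,0,-3.5],[0,0,-3.5],[0,0,-3.5]],"claw":[1,1,1,1,1,1]}' 50
python3 - <<'E'
from h import *
s=robot.sense(); print(s["position"])
im,P,T,K=snap("wrist"); save(im,"pics/w4.png"); np.savez("w4.npz",im=im,P=P)
m=(P[...,2]>.074)&(P[...,2]<.086)&(P[...,1]<-.25)&(P[...,1]>-.40)&(abs(P[...,0]-.557)<.16)
print("tote",m.sum(),cv2.minAreaRect(P[m][:,:2].astype(np.float32)),np.nanmedian(P[m][:,2]))
for m in eyes.masks_of("wrist","cap_a")[:6]:
        k=m["pixels"]; t=k&(P[...,2]>.056)&(P[...,2]<.07)
        print(round(m["confidence"],2),np.round(m["rect"]).tolist(),t.sum(), cv2.minAreaRect(P[t][:,:2].astype(np.float32)) if t.sum()>20 else "", np.nanmedian(P[k],0))
E
```

```text
clock: 14.68
position: [0.5984, -0.2515, 0.2136]
tcp_rot: [-2.584, -1.783, 0.004]
wrist_force: [0.4, 1.3, -1.3]
width: 0.379
finger_force: 50.8
clock: 15.42
position: [0.5993, -0.2498, 0.2156]
tcp_rot: [-2.222, -2.22, 0.001]
wrist_force: [0.0, 0.1, -3.4]
width: 0.381
finger_force: 50.8
[ 0.5992968  -0.24980062  0.21561637]
tote 4656 ((0.5609958171844482, -0.32580581307411194), (0.09127336740493774, 0.2568170130252838), 89.632080078125) 0.07950674621661916
0.69 [313.0, 322.0, 91.0, 176.0] 0  [ 0.59814409 -0.2413497   0.26123339]
```

View pics/w4.png

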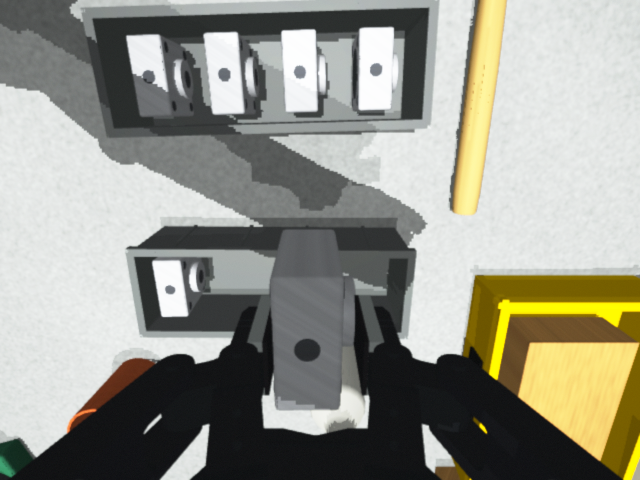

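The held cap's boss points right (+x), the same way as the packed cap at (170,288). The tote's free floor spans roughly columns 215-400. The brown cup, bottle and yellow box all sit outside it.

```bash
python3 - <<'E'
from h import *
P=np.load("w4.npz")["P"]
z=P[...,2]
m=(z>.056)&(z<.07)&(abs(P[...,0]-.465)<.03)&(abs(P[...,1]+.325)<.036)
print(m.sum(),cv2.minAreaRect(P[m][:,:2].astype(np.float32)))
w=(z>.076)&(z<.084)&(P[...,1]<-.25)&(P[...,1]>-.40)
X,Y=P[...,0],P[...,1]
for a,b in [(.44,.47),(.47,.5),(.63,.66),(.66,.68)]:
    k=w&(X>a)&(X<b); y=Y[k]; print(a,np.percentile(y[y>-.32],[2,50,98]).round(4) if (y>-.32).any() else "",np.percentile(y[y<-.33],[2,50,98]).round(4) if (y<-.33).any() else "")
for lo,hi in [(-.36,-.34),(-.31,-.29)]:
    k=w&(Y>lo)&(Y<hi); x=X[k]
    for q in (x[x<.5],x[x>.6]): print(lo,np.percentile(q,[2,50,98]).round(4) if len(q) else "")
k=(X>.7)&(Y<-.2)&(z>.02); print("box",np.percentile(X[k],1),np.percentile(z[k],99),np.percentile(Y[k],[1,99]))
print(R.from_rotvec(robot.sense()["tcp_rot"]).as_matrix().round(3).tolist())
plan([0.633,-0.325,0.215],np.radians(-.4)); plan([0.633,-0.325,0.019],np.radians(-.4))
E
```

```text
2251 ((0.45734915137290955, -0.3262573480606079), (0.03674955666065216, 0.06898032128810883), 0.8074036240577698)
0.44 [-0.3155 -0.2838 -0.2799] [-0.37   -0.3647 -0.3367]
0.47 [-0.2868 -0.283  -0.28  ] [-0.3702 -0.3656 -0.3627]
0.63 [-0.2884 -0.284  -0.281 ] 
0.66 [-0.2888 -0.2846 -0.2813] [-0.3672 -0.365  -0.3646]
-0.36 [0.4331 0.4373 0.4406]
-0.36 [0.6818 0.6851 0.689 ]
-0.31 [0.4337 0.4376 0.4408]
-0.31 [0.6821 0.6853 0.6892]
box 0.7461309950981841 0.07089275285131774 [-0.56670975 -0.210083  ]
[[0.0, 1.0, -0.0], [1.0, -0.0, -0.0], [-0.0, -0.0, -1.0]]
slide [-1.5, 0.67, 0.02] ang [-0.0, 0.0, 0.06] rows 1.2
slide [-1.5, 0.67, 0.02] ang [-0.0, -0.0, -29.94] rows 16.8
slide [-1.5, 0.67, 3.94] ang [-0.0, 0.0, 0.06] rows 3.2
slide [-1.5, 0.67, 3.94] ang [-0.0, -0.0, -29.94] rows 16.8
```

```bash
python3 -m pendant '{"slide":[[-0.4,0.15,0],[-1,0.4,0],[-1.5,0.61,0],[-1.5,0.61,0],[-1.5,0.61,0],[-1.5,0.61,0]],"angular":[[0,0,0.06],[0,0,0.06],[0,0,0.06],[0,0,0.06],[0,0,0.06],[0,0,0.06]],"claw":[1,1,1,1,1,1]}' 50
python3 -m pendant '{"slide":[[0,0,0.5],[0,0,1.2],[0,0,2.0],[0,0,2.6],[0,0,3.1],[0,0,3.5],[0,0,3.75],[0,0,3.8]],"angular":[[0,0,0],[0,0,0],[0,0,0],[0,0,0],[0,0,0],[0,0,0],[0,0,0],[0,0,0]],"claw":[1,1,1,1,1,1,1,1]}' 50
```

```text
clock: 16.27
position: [0.6301, -0.3235, 0.2161]
tcp_rot: [-2.226, -2.216, -0.001]
wrist_force: [0.5, 1.0, -2.0]
width: 0.379
finger_force: 50.8
clock: 17.27
position: [0.6298, -0.3246, 0.0256]
tcp_rot: [-2.228, -2.214, 0.0]
wrist_force: [1.1, -0.1, -3.8]
width: 0.381
finger_force: 50.7
```

```bash
python3 -m pendant '{"slide":[[0,0,0],[0,0,0.02],[0,0,0.04],[0,0,0.05],[0,0,0.05]],"angular":[[0,0,0],[0,0,0],[0,0,0],[0,0,0],[0,0,0]],"claw":[1,1,1,1,1]}' 50
```

```text
clock: 17.9
position: [0.63, -0.3249, 0.0236]
tcp_rot: [2.228, 2.215, 0.0]
wrist_force: [0.2, 0.1, -2.8]
width: 0.383
finger_force: 50.7
```

```bash
python3 -m pendant '{"slide":[[0,0,0.04],[0,0,0.08],[0,0,0.09],[0,0,0.09]],"angular":[[0,0,0],[0,0,0],[0,0,0],[0,0,0]],"claw":[1,1,1,1]}' 50
```

```text
clock: 18.4
position: [0.6299, -0.3249, 0.019]
tcp_rot: [-2.228, -2.214, 0.0]
wrist_force: [0.6, -0.2, -2.5]
width: 0.38
finger_force: 50.7
```

```bash
python3 -m pendant '{"slide":[[0,0,0.015],[0,0,0.025],[0,0,0.025]],"angular":[[0,0,0],[0,0,0],[0,0,0]],"claw":[1,1,1]}' 50
```

```text
clock: 18.77
position: [0.63, -0.3249, 0.0179]
tcp_rot: [-2.228, -2.215, -0.0]
wrist_force: [-1.0, 1.0, -2.4]
width: 0.386
finger_force: 50.9
```

```bash
python3 -m pendant '{"slide":[[0,0,0.01],[0,0,0.02],[0,0,0.02]],"angular":[[0,0,0],[0,0,0],[0,0,0]],"claw":[1,1,1]}' 50
```

```text
clock: 19.15
position: [0.63, -0.325, 0.0179]
tcp_rot: [2.228, 2.214, 0.001]
wrist_force: [-3.5, 1.6, 6.6]
width: 0.376
finger_force: 52.1
```

```bash
python3 -m pendant '{"slide":[[0,0,-0.01],[0,0,-0.01],[0,0,-0.01],[0,0,-0.01],[0,0,-0.01]],"angular":[[0,0,0],[0,0,0],[0,0,0],[0,0,0],[0,0,0]],"claw":[0.15,0.05,-0.05,-0.1,-0.1]}' 50
```

```text
clock: 19.77
position: [0.63, -0.3249, 0.0173]
tcp_rot: [-2.228, -2.215, 0.0]
wrist_force: [-0.1, -0.3, 0.3]
width: 0.551
finger_force: 0.0
```

```bash
python3 -m pendant '{"slide":[[0,0,-0.4],[0,0,-1.2],[0,0,-2.2],[0,0,-3.2],[0.4,-0.2,-4.0],[1.4,-0.6,-4.0],[1.5,-0.6,-4.0],[1.5,-0.6,-4.0]],"angular":[[0,0,0],[0,0,0],[0,0,0],[0,0,0],[0,0,0],[0,0,0],[0,0,0],[0,0,0]],"claw":[-0.1,-0.1,-0.1,-0.1,-0.3,-1,-1,-1]}' 50
python3 - <<'E'
from h import *
im,P,T,K=snap("wrist"); save(im,"pics/w5.png")
for m in eyes.masks_of("wrist","cap_a")[:8]:
        k=m["pixels"]; t=k&(P[...,2]>.056)&(P[...,2]<.07)
        print(round(m["confidence"],2),np.round(m["rect"]).tolist(),t.sum(), cv2.minAreaRect(P[t][:,:2].astype(np.float32)) if t.sum()>20 else "", np.nanmedian(P[t][:,2]))
plan([0.5645,0.2166,0.21],np.radians(-3.3))
E
```

```text
clock: 20.78
position: [0.6008, -0.2496, 0.2185]
tcp_rot: [2.226, 2.215, 0.001]
wrist_force: [-1.3, -0.2, 0.5]
width: 1.003
finger_force: 0.0
slide [9.35, -0.79, 0.15] ang [0.01, 0.01, 0.48] rows 7.5
slide [9.35, -0.79, 0.15] ang [-0.02, 0.01, -29.52] rows 16.6
```

View pics/w5.png

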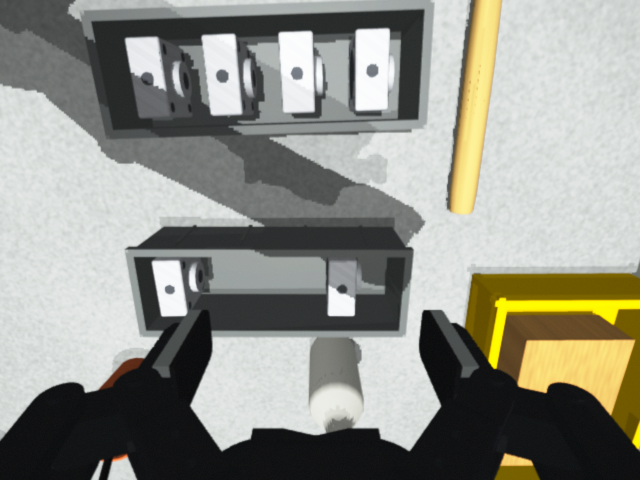

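Cap_b now stands at (342,288), square, boss to the right, and the packed cap is untouched at (170,288). Now cap_a.

```bash
python3 -m pendant '{"slide":[[0.8,0,0],[2.0,-0.2,0],[3.2,-0.3,0],[4.4,-0.4,0],[5.6,-0.5,0],[6.8,-0.6,0],[8.0,-0.7,0],[8.9,-0.79,0]],"angular":[[0,0,0.5],[0,0,0.5],[0,0,0.5],[0,0,0.5],[0,0,0.5],[0,0,0.5],[0,0,0.5],[0,0,0.5]],"claw":[-1,-1,-1,-1,-1,-1,-1,-1]}' 60
python3 -m pendant '{"slide":[[0.4,0,0],[0.45,0,0],[0.45,0,0],[0.45,0,0]],"angular":[[0,0,0],[0,0,0],[0,0,0],[0,0,0]],"claw":[-1,-1,-1,-1]}' 60
python3 -c "
from h import *
plan([0.5645,0.2175,0.0145],np.radians(-3.3))"
```

```text
clock: 21.88
position: [0.5642, 0.1974, 0.2173]
tcp_rot: [2.285, 2.155, 0.0]
wrist_force: [-0.4, 0.1, 0.5]
width: 1.0
finger_force: 0.0
clock: 22.38
position: [0.5656, 0.2155, 0.2174]
tcp_rot: [2.289, 2.151, -0.001]
wrist_force: [-0.2, 0.7, -0.1]
width: 1.001
finger_force: 0.0
slide [0.04, -0.02, 4.06] ang [0.0, 0.01, -0.04] rows 3.2
slide [0.04, -0.02, 4.06] ang [0.01, -0.0, 29.96] rows 16.8
```

```bash
python3 -m pendant '{"slide":[[0.04,0,0.5],[0.04,-0.02,1.5],[0.04,-0.02,2.5],[0.04,-0.02,3.2],[0.04,-0.02,3.7],[0.04,-0.02,3.95],[0.04,-0.02,4.05],[0.04,-0.02,4.05]],"angular":[[0,0,0],[0,0,0],[0,0,0],[0,0,0],[0,0,0],[0,0,0],[0,0,0],[0,0,0]],"claw":[-1,-1,-1,-1,-1,-1,-1,-1]}' 60
python3 -m pendant '{"slide":[[0,0,0],[0,0,0],[0,0,0],[0,0,0],[0,0,0],[0,0,0]],"angular":[[0,0,0],[0,0,0],[0,0,0],[0,0,0],[0,0,0],[0,0,0]],"claw":[-0.4,0.2,1,1,1,1]}' 60
python3 -m pendant '{"slide":[[0,0,-0.2],[0,0,-0.6],[0,0,-1.2],[0,0,-2.0],[0,0,-2.8],[0,0,-3.4],[0,0,-3.4],[0,0,-3.4]],"angular":[[0,0,0],[0,0,0],[0,0,0],[0,0,0],[0,0,0],[0,0,0],[0,0,0],[0,0,0]],"claw":[1,1,1,1,1,1,1,1]}' 60
python3 -c "
from h import *
plan([0.48,0.04,0.03],0.)"
```

```text
clock: 23.38
position: [0.5646, 0.2199, 0.0155]
tcp_rot: [2.286, 2.155, 0.001]
wrist_force: [-0.1, 0.7, 0.3]
width: 0.996
finger_force: 0.0
clock: 24.12
position: [0.5649, 0.2205, 0.0161]
tcp_rot: [2.285, 2.155, 0.003]
wrist_force: [-0.1, -0.3, 5.9]
width: 0.687
finger_force: 65.9
clock: 25.12
position: [0.5634, 0.2198, 0.1844]
tcp_rot: [-2.285, -2.155, 0.001]
wrist_force: [-0.7, 0.5, -2.4]
width: 0.689
finger_force: 65.1
slide [-3.69, -1.45, 3.09] ang [-0.01, 0.0, -0.56] rows 2.9
slide [-3.69, -1.45, 3.09] ang [0.0, 0.01, 29.44] rows 16.5
```

```bash
python3 -m pendant '{"slide":[[-0.6,-0.2,0],[-1.5,-0.6,0],[-2.5,-1.0,0],[-3.3,-1.3,0.1],[-3.69,-1.45,0.5],[-3.69,-1.45,1.2],[-3.69,-1.45,1.9],[-3.69,-1.45,2.4]],"angular":[[0,0,0],[0,0,-0.2],[0,0,-0.3],[0,0,-0.5],[0,0,-0.55],[0,0,-0.55],[0,0,-0.55],[0,0,-0.55]],"claw":[1,1,1,1,1,1,1,1]}' 60
python3 -m pendant '{"slide":[[0,0,0.4],[0,0,0.6],[0,0,0.75],[0,0,0.82],[0,0,0.82],[0,0,0.82]],"angular":[[0,0,0],[0,0,0],[0,0,0],[0,0,0],[0,0,0],[0,0,0]],"claw":[1,1,1,1,1,1]}' 60
```

```text
clock: 26.12
position: [0.479, 0.0396, 0.0624]
tcp_rot: [-2.221, -2.219, 0.006]
wrist_force: [-0.4, -0.7, -2.2]
width: 0.688
finger_force: 65.1
clock: 26.88
position: [0.4813, 0.0402, 0.0243]
tcp_rot: [2.222, 2.22, 0.001]
wrist_force: [-0.3, 0.6, -2.5]
width: 0.687
finger_force: 65.1
```

```bash
python3 -m pendant '{"slide":[[0,0,0.06],[0,0,0.11],[0,0,0.13],[0,0,0.13]],"angular":[[0,0,0],[0,0,0],[0,0,0],[0,0,0]],"claw":[1,1,1,1]}' 60
python3 -m pendant '{"slide":[[0,0,0.01],[0,0,0.02],[0,0,0.02]],"angular":[[0,0,0],[0,0,0],[0,0,0]],"claw":[1,1,1]}' 60
```

```text
clock: 27.38
position: [0.4809, 0.04, 0.0173]
tcp_rot: [-2.222, -2.22, 0.0]
wrist_force: [-0.5, 0.3, -2.2]
width: 0.684
finger_force: 65.0
clock: 27.75
position: [0.481, 0.0401, 0.0171]
tcp_rot: [-2.222, -2.22, -0.001]
wrist_force: [-3.3, -0.2, 10.0]
width: 0.689
finger_force: 66.5
```

Contact; release, rise and look.

```bash
python3 -m pendant '{"slide":[[0,0,-0.01],[0,0,-0.01],[0,0,-0.01],[0,0,-0.01],[0,0,-0.3],[0,0,-1.2],[0,0,-2.2],[0,0,-3]],"angular":[[0,0,0],[0,0,0],[0,0,0],[0,0,0],[0,0,0],[0,0,0],[0,0,0],[0,0,0]],"claw":[0.3,-0.3,-1,-1,-1,-1,-1,-1]}' 60
python3 -m pendant '{"slide":[[0.3,0,-0.8],[1.0,0,-0.8],[1.0,0,-0.8],[1.0,0,-0.8],[1.0,0,-0.8]],"angular":[[0,0,0],[0,0,0],[0,0,0],[0,0,0],[0,0,0]],"claw":[-1,-1,-1,-1,-1]}' 50
python3 - <<'E'
from h import *
im,P,T,K=snap("wrist"); save(im,"pics/w6.png")
for q in ["cap_a","offcut"]:
  for m in eyes.masks_of("wrist",q)[:5]:
        k=m["pixels"]; t=k&(P[...,2]>.056)&(P[...,2]<.075)
        print(q,round(m["confidence"],2),np.round(m["rect"]).tolist(),t.sum(), cv2.minAreaRect(P[t][:,:2].astype(np.float32)) if t.sum()>20 else "", np.nanmedian(P[t][:,2]) if t.sum() else "")
E
```

```text
clock: 28.75
position: [0.4813, 0.0399, 0.1691]
tcp_rot: [2.222, 2.219, 0.003]
wrist_force: [0.9, 1.1, 0.0]
width: 0.999
finger_force: 0.0
clock: 29.38
position: [0.4808, 0.0889, 0.2063]
tcp_rot: [2.224, 2.219, -0.001]
wrist_force: [-0.1, -0.4, -0.3]
width: 0.998
finger_force: 0.0
cap_a 0.9 [313.0, 258.0, 68.0, 51.0] 1877 ((0.4824087917804718, 0.03722112253308296), (0.05977994203567505, 0.0276054497808218), 0.5711987018585205) 0.06270722701282955
offcut 0.57 [164.0, 221.0, 77.0, 78.0] 1793 ((0.33854931592941284, 0.07792787253856659), (0.06088312715291977, 0.02423141896724701), 45.068603515625) 0.0596249837057195
offcut 0.56 [424.0, 96.0, 96.0, 40.0] 2516 ((0.5717586278915405, 0.18480747938156128), (0.02412392944097519, 0.06011616811156273), 86.63617706298828) 0.061941211682441266
```

View pics/w6.png

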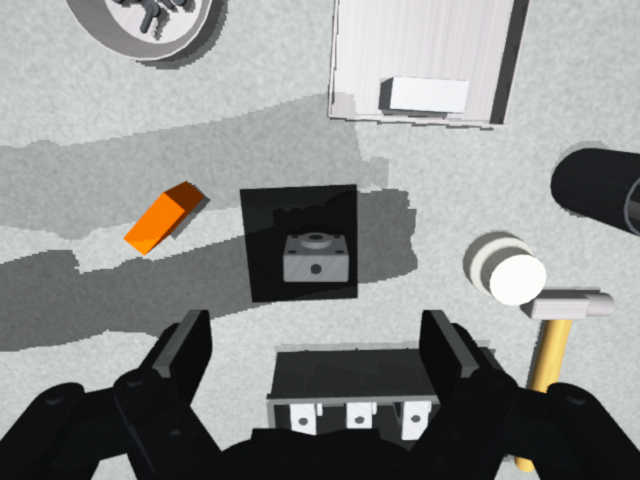

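Cap_a stands upright on the mat at (313,258), boss towards +y. The off-cut stays in the tray at (424,96). I'll turn the other way and regrip.

```bash
python3 -m pendant '{"slide":[[-0.4,0.03,0],[-0.96,0.03,0],[-0.96,0.03,0],[-0.96,0.03,0],[-0.96,0.03,0],[-0.96,0.03,0],[-0.96,0.03,0],[-0.96,0.03,0]],"angular":[[0,0,-1.7],[0,0,-3.4],[0,0,-5.1],[0,0,-6.8],[0,0,-8.5],[0,0,-10.2],[0,0,-11.9],[0,0,-13.6]],"claw":[-1,-1,-1,-1,-1,-1,-1,-1]}' 50
python3 -m pendant '{"slide":[[0,0,0],[0,0,0],[0,0,0],[0,0,0]],"angular":[[0,0,-1.4],[0,0,-1.4],[0,0,-1.4],[0,0,-1.4]],"claw":[-1,-1,-1,-1]}' 50
python3 -c "
from h import *
plan([0.4824,0.0407,0.0165],np.radians(90.3)); print(robot.sense()['joint_pos'])"
```

```text
clock: 30.52
position: [0.4824, 0.0416, 0.2062]
tcp_rot: [-0.223, -3.133, 0.0]
wrist_force: [0.1, 0.6, 0.6]
width: 1.004
finger_force: 0.0
clock: 31.02
position: [0.4824, 0.042, 0.2063]
tcp_rot: [-0.004, -3.142, 0.0]
wrist_force: [1.0, 0.4, 0.2]
width: 1.003
finger_force: 0.0
slide [0.0, -0.03, 3.8] ang [-0.0, -0.0, -0.07] rows 3.0
slide [0.0, -0.03, 3.8] ang [-0.0, 0.0, 29.93] rows 16.8
[-0.45851588  0.16288096  0.27273996  2.01767969 -0.0530117   0.96767881
  1.40909591]
```

```bash
python3 -m pendant '{"slide":[[0,-0.03,0.5],[0,-0.03,1.5],[0,-0.03,2.4],[0,-0.03,3.0],[0,-0.03,3.4],[0,-0.03,3.68],[0,-0.03,3.8],[0,-0.03,3.8]],"angular":[[0,0,-0.07],[0,0,-0.07],[0,0,-0.07],[0,0,-0.07],[0,0,-0.07],[0,0,-0.07],[0,0,-0.07],[0,0,-0.07]],"claw":[-1,-1,-1,-1,-1,-1,-1,-0.5]}' 50
python3 -m pendant '{"slide":[[0,0,0],[0,0,0],[0,0,0],[0,0,0],[0,0,0],[0,0,0],[0,0,0],[0,0,0]],"angular":[[0,0,0],[0,0,0],[0,0,0],[0,0,0],[0,0,0],[0,0,0],[0,0,0],[0,0,0]],"claw":[-0.2,0,0.2,0.4,1,1,1,1]}' 50
```

```text
clock: 32.02
position: [0.4826, 0.0406, 0.0165]
tcp_rot: [-0.01, 3.141, 0.0]
wrist_force: [-0.7, 1.3, -0.2]
width: 0.813
finger_force: 0.0
clock: 33.02
position: [0.4828, 0.041, 0.0169]
tcp_rot: [-0.01, 3.141, 0.001]
wrist_force: [-0.9, 0.4, 4.3]
width: 0.385
finger_force: 49.6
```

```bash
python3 -m pendant '{"slide":[[0,0,-0.2],[0,0,-0.6],[0,0,-1.2],[0,0,-2.0],[0,0,-2.8],[0,0,-3.6],[0,0,-4.0],[0,0,-4.0]],"angular":[[0,0,0],[0,0,0],[0,0,0],[0,0,0],[0,0,0],[0,0,0],[0,0,0],[0,0,0]],"claw":[1,1,1,1,1,1,1,1]}' 50
python3 -c "
from h import *
plan([0.551,-0.325,0.215],np.radians(-.4))"
```

```text
clock: 34.02
position: [0.4832, 0.0405, 0.2179]
tcp_rot: [-0.01, 3.138, 0.002]
wrist_force: [0.1, -0.0, -2.5]
width: 0.383
finger_force: 50.2
slide [-1.31, -7.32, 0.05] ang [0.03, 0.02, 15.13] rows 8.5
slide [-1.31, -7.32, 0.05] ang [-0.02, 0.03, -14.87] rows 8.3
```

```bash
python3 -m pendant '{"slide":[[-0.1,-0.6,0],[-0.3,-1.6,0],[-0.5,-2.6,0],[-0.7,-3.6,0],[-0.8,-4.6,0],[-1.0,-5.6,0],[-1.2,-6.5,0],[-1.31,-7.0,0]],"angular":[[0,0,1],[0,0,2.5],[0,0,4],[0,0,5.5],[0,0,7],[0,0,8.5],[0,0,10],[0,0,11.5]],"claw":[1,1,1,1,1,1,1,1]}' 50
python3 -m pendant '{"slide":[[0,0,0],[0,0,0],[0,0,0],[0,0,0],[0,0,0],[0,0,0]],"angular":[[0,0,1.5],[0,0,2.8],[0,0,3.6],[0,0,3.6],[0,0,3.6],[0,0,3.6]],"claw":[1,1,1,1,1,1]}' 50
python3 -c "
from h import *
plan([0.551,-0.325,0.0255],np.radians(-.4))"
```

```text
clock: 35.02
position: [0.5482, -0.3132, 0.2148]
tcp_rot: [-1.785, -2.584, 0.005]
wrist_force: [-0.1, 0.1, -3.3]
width: 0.386
finger_force: 50.1
clock: 35.78
position: [0.5499, -0.3092, 0.2161]
tcp_rot: [-2.225, -2.217, 0.0]
wrist_force: [0.6, -0.8, -2.3]
width: 0.384
finger_force: 50.2
slide [-0.32, 0.02, 3.81] ang [-0.0, -0.0, 0.03] rows 3.0
slide [-0.32, 0.02, 3.81] ang [0.0, -0.01, -29.97] rows 16.8
```

```bash
python3 -m pendant '{"slide":[[-0.32,0.02,0],[-0.32,0.02,0.5],[-0.32,0.02,1.2],[-0.32,0.02,2.0],[-0.32,0.02,2.7],[-0.32,0.02,3.3],[-0.32,0.02,3.7],[-0.32,0.02,3.8]],"angular":[[0,0,0],[0,0,0],[0,0,0],[0,0,0],[0,0,0],[0,0,0],[0,0,0],[0,0,0]],"claw":[1,1,1,1,1,1,1,1]}' 50
python3 -m pendant '{"slide":[[0,0,0],[0,0,0.05],[0,0,0.1],[0,0,0.11],[0,0,0.11]],"angular":[[0,0,0],[0,0,0],[0,0,0],[0,0,0],[0,0,0]],"claw":[1,1,1,1,1]}' 50
```

```text
clock: 36.78
position: [0.5506, -0.3254, 0.0253]
tcp_rot: [-2.225, -2.216, 0.001]
wrist_force: [-0.6, -0.4, -3.2]
width: 0.383
finger_force: 50.2
clock: 37.4
position: [0.5512, -0.325, 0.021]
tcp_rot: [2.226, 2.217, 0.0]
wrist_force: [-0.5, -0.9, -1.7]
width: 0.383
finger_force: 50.2
```

```bash
python3 -m pendant '{"slide":[[0,0,0.03],[0,0,0.045],[0,0,0.045],[0,0,0.045]],"angular":[[0,0,0],[0,0,0],[0,0,0],[0,0,0]],"claw":[1,1,1,1]}' 50
python3 -m pendant '{"slide":[[0,0,0.01],[0,0,0.015],[0,0,0.015]],"angular":[[0,0,0],[0,0,0],[0,0,0]],"claw":[1,1,1]}' 50
```

```text
clock: 37.9
position: [0.5511, -0.325, 0.0186]
tcp_rot: [-2.226, -2.217, 0.0]
wrist_force: [0.1, 0.5, -2.3]
width: 0.383
finger_force: 50.2
clock: 38.28
position: [0.5512, -0.325, 0.018]
tcp_rot: [2.226, 2.217, 0.0]
wrist_force: [-0.3, 0.5, 0.8]
width: 0.381
finger_force: 50.6
```

Contact (weight taken); release and rise.

```bash
python3 -m pendant '{"slide":[[0,0,0],[0,0,0],[0,0,0],[0,0,0],[0,0,0]],"angular":[[0,0,0],[0,0,0],[0,0,0],[0,0,0],[0,0,0]],"claw":[0.15,0.05,-0.1,-0.2,-0.2]}' 50
python3 -m pendant '{"slide":[[0,0,-0.4],[0,0,-1.2],[0,0,-2.2],[0,0,-3.2],[0.4,0.3,-4.0],[1.5,0.6,-4.0],[1.5,0.6,-4.0],[1.5,0.6,-4.0]],"angular":[[0,0,0],[0,0,0],[0,0,0],[0,0,0],[0,0,0],[0,0,0],[0,0,0],[0,0,0]],"claw":[-0.2,-0.2,-0.2,-0.2,-0.2,-0.2,-0.2,-0.2]}' 50
python3 -m pendant '{"slide":[[0,0,0],[0,0,0],[0,0,0]],"angular":[[0,0,0],[0,0,0],[0,0,0]],"claw":[-1,-1,-1]}' 50
python3 - <<'E'
from h import *
im,P,T,K=snap("wrist"); save(im,"pics/w7.png"); z=P[...,2]
m=((z>.06)&(z<.07)&(P[...,0]>.445)&(P[...,0]<.677)&(abs(P[...,1]+.325)<.034)).astype(np.uint8)
n,l,st,_=cv2.connectedComponentsWithStats(m)
for i in range(1,n):
    if st[i,4]>200: print(st[i].tolist(),cv2.minAreaRect(P[l==i][:,:2].astype(np.float32)),np.median(P[l==i][:,2]))
E
```

```text
clock: 38.9
position: [0.5511, -0.325, 0.0178]
tcp_rot: [2.226, 2.217, 0.0]
wrist_force: [0.5, 0.4, -1.1]
width: 0.602
finger_force: 0.0
clock: 39.9
position: [0.5813, -0.2503, 0.2188]
tcp_rot: [2.225, 2.217, 0.0]
wrist_force: [-1.5, -1.0, 0.3]
width: 0.596
finger_force: 0.0
clock: 40.28
position: [0.581, -0.2509, 0.2178]
tcp_rot: [-2.227, -2.215, 0.001]
wrist_force: [0.1, -0.1, -0.7]
width: 0.999
finger_force: 0.0
[267, 256, 30, 56, 1559] ((0.5497894883155823, -0.32415658235549927), (0.059271156787872314, 0.02745819091796875), 89.3102798461914) 0.06371502056987516
[173, 258, 36, 57, 1499] ((0.4613535702228546, -0.32667815685272217), (0.027676356956362724, 0.0591617152094841), 1.202994704246521) 0.06356294449462047
[348, 258, 31, 57, 1583] ((0.6277746558189392, -0.32777947187423706), (0.05986292287707329, 0.02741224691271782), 89.77288055419922) 0.0637925034059732
```

View pics/w7.png

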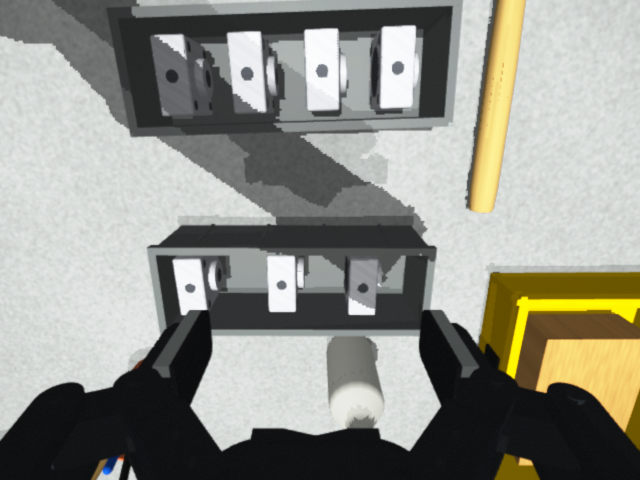

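All three caps stand square and upright with bosses to the right, at columns 190, 282 and 362. They are well apart, with tops at 64 mm, and nothing else has moved.

```bash
python3 -c "
from workcell import ticket
print(ticket.finish_job())"
```

```text
the job is handed in; nothing more can be done
None
```

Both end caps now stand in the tote with room, square across it, bosses facing the same way as the packed cap and none touching; the off-cut is still in the tray, and I handed the job in at about 40 s (no verdict came back).

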